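Snap the sprung hold-down over onto the plate

TASK

Two sprung hold-down clamps stand on the bench with their orange-tipped levers thrown back. Push the lever of the clamp that has the aluminium plate in it over its upright point so that it snaps down and holds the plate; leave the plate in its nest and the empty clamp's lever thrown back.

Things in the scene. Friction and masses are not known exactly. Their poses are not given: they have to be found in the camera images.
- loaded_clamp: Blue clamp base 232x130x12 mm, fixed, aluminium plate in its nest. Origin on the bench under the lever's hinge (hinge 45 mm up, parallel to y; cheeks 58 mm high). +x points to the nest (centre 100 mm along +x); the lever starts leaning to -x, over a 98 mm high post at x=-40 mm. Base spans x -62..170, y -65..65 mm. The empty clamp looks alike, its hinge 0.3 m or more to the left or right.
- loaded_lever (a joint): Its lever, rad: 0 thrown back, leaning 0.50 to -x (start); 0.50 upright; about 2.0 level, rubber foot on the plate. Steel bar 12x18 mm reaching 150 mm from the hinge, the last 45 mm an orange grip 22 mm thick. End of grip: at 0, x=-72 mm, 177 mm up; upright 195 mm up. A spring drives it away from upright either way: 2 to 3 N at the grip lifts it, past upright it snaps over itself.
- plate: Loose grey aluminium plate, 58 x 85 x 8 mm, lying in the loaded clamp's nest on the base (underside 12 mm above the bench) between low rails that stand 6 mm above the base, 2 mm clear of the plate. Origin at the centre of its underside.
- empty_lever (a joint): Lever of the other clamp, whose nest is empty; same build and same joint values. It starts at 0 and must stay thrown back.
Not all that is in view belongs to the job. Of the things like the plate, leave any that is black; of the rest the larger one is meant.

How it is judged:
By the outcome, as a careful person would: the job done as asked, in the order asked, and still so for the second after the job is handed in, with the robot touching nothing.
It also fails if it takes over 26 s, if anything falls off the work surface, if the arm or the gripper's body presses on something with over 40 N, if the wrist force passes 120 N, or if a joint passes its speed limit or range.

ROBOT

A 6-joint arm with a two-finger parallel gripper is mounted at the origin on a cart in front of the work surface, level with it; the furniture and walls round the work are solid. World frame = base frame: x ahead of the robot, y to its left, z up, the work surface at z = 0. Lengths are in m, angles in rad, forces in N, time in s.
With the tool pointing down it reaches from about 0.275 to 0.85 m from the base axis. Payload 5.2 kg.
Tool frame: the origin (TCP) lies on the mounting face of the last link; the fingertips stand 173 mm ahead of it and the grasp point (between the pads) lies 155 mm ahead of it; z points along the fingers, y is the line along which they close (so a half turn about z gives the same grasp; the last joint's range is limited). The gripper opens to 85 mm and grips with 20 to 120 N. Pads are 22 mm wide; open, the fingers measure 114 mm over their backs; the gripper's body (76 mm by 85 mm) begins 54 mm behind the grasp point. The pads swing forward as they close: fully open they stand 13 mm farther back than shut.
Start: joints at [1.119, 0.259, 1.535, -0, 1.348, -0.203], TCP at [0.135, 0.533, 0.405] pointing down, gripper open.
Joint ranges: [-3.14, 3.14], [-0.91, 2.08], [0.19, 2.58], [-1.22, 4.36], [0.22, 2.71], [-3.12, 3.12]. Speed limits (rad/s): [2.57, 2.57, 3.14, 3.14, 3.14, 3.14].

INTERFACE

Orientations are given as a unit quaternion [x, y, z, w].
In Python, from cell import env, capture, finder gives the robot as it stands.
- The arm moves only by the tool jog_arm, never from a script. Its argument "commands" is one flat list of numbers, 5 for each row, row after row: the opening, from -1 (shut) to 1 (fully open), then the shift along the world's x, y, z scaled (see below), then the turn about the world's z scaled (see below). A call has 1 to 20 rows; each row is the pose to reach, as a shift and turn from the pose commanded when the call began, turning the shorter way round; what a row does not reach only later rows make up. The controller multiplies each number of a shift by 0.3 m and each number of a turn by 360 degrees. A row lasts 1/8 s, in which the tool goes at most 62.5 mm and 10.7 degrees, less where a joint would pass 70% of its speed; a pose out of reach is approached as far as the arm can. A call with a number of a shift or a turn outside -1 to 1 is refused whole. A call with a gripper value outside its range is refused whole. The fingers move at their own pace and stop on an object; the grip force is fixed at half the most. Time passes only in rows, so rows that repeat a pose let the fingers close. It gives the time, the measured TCP pose, the force, the opening and the grip force at its end, in the units of the state.
- env.get_state(): the state, without advancing time (a new reading comes with each control period).
- capture(name): name is "side" or "top" or "wrist"; returns a dict with "pixels" (480x640x3 uint8, blue, green, red), "fx", "fy", "cx", "cy" (pixels), "dist_coeffs" ([k1, k2, p1, p2, k3] as OpenCV has them; the pictures are not rectified), "origin" and "orientation" of the camera in the world. Camera axes: x right, y down, z forward; pixel columns grow to the right and rows downward; lengths in m; the calibration is good to about 2 mm. A picture is of the moment at which its call begins. There is no depth.
- env.close_job(): hands the job in; it is judged then, once.
Trained networks look in the newest picture that a camera, given by its name, has taken for a name from the list of things; names that differ only in an ending like _2 or _b are one class to them, and where a whole thing is asked for, a point or a joint stands for the part that bears it (a point fixed in the world has none). Each returns a list of dicts, best first, with "conf" (0 to 1); they miss things now and then, are a little off and sometimes report something else, mostly with a low value. They report only what shows in the picture. A call takes as long as a camera call. They do not tell look-alikes from the thing itself.
- finder.search_frame(camera, thing): "rect" ([left, top, right, bottom] in pixels, round what is visible of it).
- finder.spot_point(camera, thing): "location" ([column, row] in pixels: a listed point, or the origin of a listed thing).
The state is a dict: "time": time; "joint_pos": joint angles; "joint_velocities": joint speeds; "joint_torque": joint torques, N m; "position": TCP position; "tool_rot": TCP orientation; "wrist_force": force on the tool from outside, world axes, zero at the start; "moment": the same for the moment, N m; "grip_width": finger opening in m; "gripper_force": force on a finger pad.
Only numpy, scipy, OpenCV 4.12 (cv2) and the standard library are available. Lean on these libraries where they do the work, as an engineer would, in place of code of your own. Each camera call takes 0.05 s, during which the arm holds its last target. There are 200 camera calls.

## Working session

There is one attempt and no reset: what is moved stays moved. The work goes in short steps, Python scripts to look and compute and a tool call to move; the robot and the scene stay as the last step left them, time stands still between calls to the robot, and variables do not carry over. Pictures are saved under pics/ and viewed, at most 10 in all, crops included, and the job is handed in when it is done.

Besides the shell and the picture viewer there is one more tool, called after "Call:" as a command line: name --argument value ..., lists and objects as JSON in quotes. jog_arm: Moves the arm, as the interface text tells. Shifts and turns lie within -1 to 1; 1 stands for 0.3 m of shift or 360 degrees of turn. Its arguments: {"type":"object","properties":{"commands":{"type":"array","items":{"type":"number","minimum":-1,"maximum":1}}},"required":["commands"]}

```bash
mkdir -p pics; cat > h.py <<'E'
import numpy as np, cv2
from scipy.spatial.transform import Rotation as R
from cell import env, capture, finder
def ray(c,px):
    K=np.array([[c['fx'],0,c['cx']],[0,c['fy'],c['cy']],[0,0,1.]])
    u=cv2.undistortPoints(np.array([[px]],float),K,np.array(c['dist_coeffs'],float))[0,0]
    return np.array(c['origin']),R.from_quat(c['orientation']).apply([u[0],u[1],1])
def at_z(c,px,z):
    o,d=ray(c,px); return o+d*(z-o[2])/d[2]
def tri(obs):
    A=np.zeros((3,3));b=np.zeros(3);rs=[ray(c,p) for c,p in obs]
    for o,d in rs:
        d=d/np.linalg.norm(d);P=np.eye(3)-np.outer(d,d);A+=P;b+=P@o
    x=np.linalg.solve(A,b)
    return x,[np.linalg.norm(np.cross(x-o,d/np.linalg.norm(d))) for o,d in rs]
def proj(c,X):
    K=np.array([[c['fx'],0,c['cx']],[0,c['fy'],c['cy']],[0,0,1.]])
    r=R.from_quat(c['orientation']).inv()
    return cv2.projectPoints(r.apply(np.atleast_2d(X)-c['origin']),np.zeros(3),np.zeros(3),K,np.array(c['dist_coeffs'],float))[0][:,0]
E
python3 - <<'E'
from h import *
np.set_printoptions(precision=3,suppress=True)
for n in ['top','side']:
    c=capture(n); cv2.imwrite(f'pics/{n}0.png',c['pixels']); print(n,c['origin'],c['orientation'])
    for t in ['loaded_clamp','loaded_lever','plate','empty_lever']:
        print(t,[(np.round(d['conf'],2),np.round(d['rect'])) for d in finder.search_frame(n,t)][:4],[(np.round(d['conf'],2),np.round(d['location']),at_z(c,d['location'],0.012)) for d in finder.spot_point(n,t)][:4])
print(env.get_state())
E
```

```text
top [ 0.459 -0.054  1.205] [-0.702  0.708 -0.045  0.06 ]
loaded_clamp [(np.float64(0.8), array([359., 205., 419., 314.])), (np.float64(0.32), array([203., 290., 248., 326.]))] [(np.float64(0.74), array([387., 278.]), array([ 0.539, -0.167,  0.012]))]Traceback (most recent call last):
  File "<stdin>", line 6, in <module>
ValueError: it knows: loaded_clamp, plate
```

View pics/top0.png

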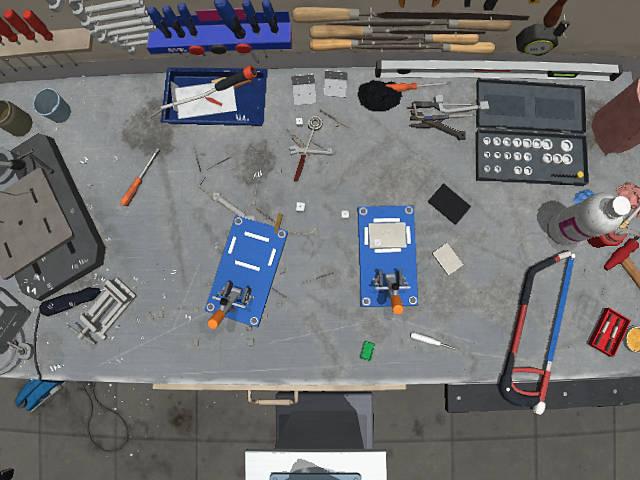

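The top view shows the loaded clamp at about (388,257), with its plate at (388,235), hinge near (387,282) and orange tip at (397,308). The empty clamp is to the left at about (247,270). A black plate (449,203) and a small plate (450,258) are lying loose.

```bash
python3 - <<'E'
from h import *
np.set_printoptions(precision=3,suppress=True)
C={}
for n in ['top','side']:
    c=C[n]=capture(n); cv2.imwrite(f'pics/{n}1.png',c['pixels']); print(n,c['origin'])
    for t in ['loaded_clamp','plate']:
        print(t,[(np.round(d['conf'],2),np.round(d['rect'])) for d in finder.search_frame(n,t)][:4],[(np.round(d['conf'],2),np.round(d['location'],1),at_z(c,d['location'],0.012)) for d in finder.spot_point(n,t)][:4])
c=C['top']
cv2.imwrite('pics/topcrop.png',cv2.resize(c['pixels'][195:325,340:440],None,fx=5,fy=4.6,interpolation=cv2.INTER_CUBIC)[:600])
# base blue mask -> corners
hsv=cv2.cvtColor(c['pixels'],cv2.COLOR_BGR2HSV)
m=cv2.inRange(hsv,(100,120,80),(125,255,255)); m[:195]=0;m[330:]=0;m[:,:340]=0;m[:,440:]=0
r=cv2.minAreaRect(cv2.findNonZero(m)); 
print(r,[at_z(c,p,0.012) for p in cv2.boxPoints(r)])
for n in C:
    hsv=cv2.cvtColor(C[n]['pixels'],cv2.COLOR_BGR2HSV)
    m=cv2.inRange(hsv,(5,170,120),(18,255,255))
    k,l,s,ce=cv2.connectedComponentsWithStats(m)
    print(n,[(s[i].tolist(),ce[i]) for i in range(1,k) if s[i,4]>40])
s=env.get_state();print(s['time'],s['position'],s['tool_rot'],s['wrist_force'])
E
```

```text
top [ 0.459 -0.054  1.205]
loaded_clamp [(np.float64(0.61), array([359., 204., 417., 317.]))] [(np.float64(0.96), array([387.8, 279. ]), array([ 0.536, -0.169,  0.012]))]
plate [(np.float64(0.91), array([433., 244., 460., 275.])), (np.float64(0.89), array([430., 185., 468., 226.]))] [(np.float64(0.93), array([386.8, 234.7]), array([ 0.638, -0.169,  0.012])), (np.float64(0.91), array([449.4, 204.3]), array([ 0.708, -0.317,  0.012])), (np.float64(0.76), array([443.7, 258.9]), array([ 0.58 , -0.298,  0.012]))]
side [ 0.555 -0.89   0.711]
loaded_clamp [(np.float64(0.93), array([234., 237., 392., 347.]))] [(np.float64(0.85), array([287.2, 320.8]), array([ 0.539, -0.183,  0.012]))]
plate [(np.float64(0.8), array([322., 295., 365., 330.])), (np.float64(0.61), array([373., 361., 428., 409.])), (np.float64(0.57), array([294., 363., 337., 400.]))] [(np.float64(0.82), array([342.4, 313.9]), array([ 0.636, -0.17 ,  0.012])), (np.float64(0.7), array([320.2, 381.6]), array([ 0.589, -0.317,  0.012])), (np.float64(0.59), array([398.2, 385.3]), array([ 0.708, -0.33 ,  0.012]))]
((387.3746032714844, 255.73751831054688), (100.31095886230469, 57.06830978393555), 88.09085083007812) [array([ 0.705, -0.102,  0.012]), array([ 0.708, -0.235,  0.012]), array([ 0.476, -0.235,  0.012]), array([ 0.474, -0.106,  0.012])]
top [([244, 66, 12, 13, 78], array([247.974,  72.397])), ([386, 83, 31, 8, 169], array([401.935,  86.148])), ([121, 178, 20, 27, 167], array([130.317, 191.467])), ([392, 296, 11, 18, 160], array([396.769, 304.725])), ([208, 310, 17, 18, 179], array([215.631, 318.832]))]
side [([233, 136, 17, 21, 184], array([241.342, 145.685])), ([355, 146, 25, 9, 96], array([366.427, 149.906])), ([234, 239, 23, 25, 276], array([244.928, 250.413])), ([549, 306, 21, 37, 302], array([557.242, 324.596]))]
0.7 [0.135 0.533 0.405] [0.124 0.992 0.    0.   ] [ 0.34   0.394 -0.597]
```

View pics/side1.png

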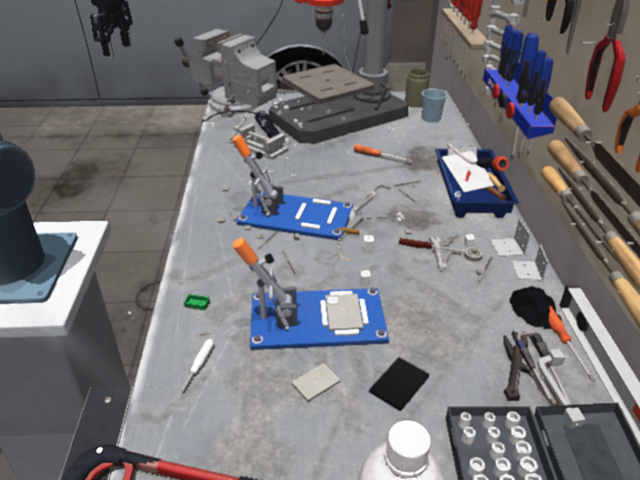

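View pics/topcrop.png

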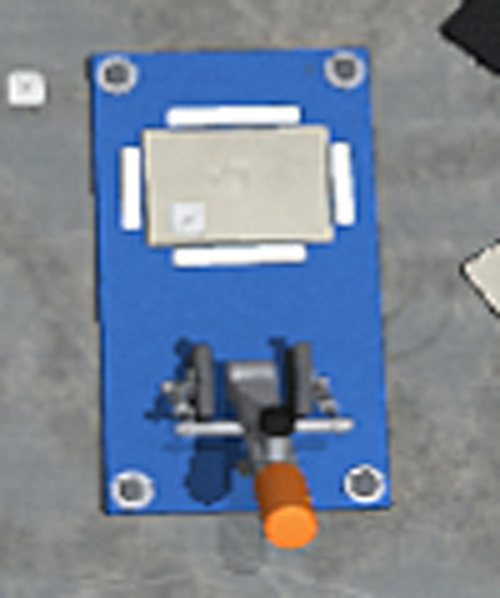

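```bash
python3 - <<'E'
from h import *
np.set_printoptions(precision=3,suppress=True)
t,s=capture('top'),capture('side')
print('grip',tri([(t,(396.8,304.7)),(s,(244.9,250.4))]))
print('plate',tri([(t,(386.8,234.7)),(s,(342.4,313.9))]))
print('empty grip',tri([(t,(215.6,318.8)),(s,(241.3,145.7))]))
for h in [(.537,-.168,0)]:
    X=np.array([[-.072,0,.177],[-.05,0,.137],[0,0,.045],[.1,0,.02]])+h
    print(X,proj(t,X),proj(s,X))
E
```

```text
grip (array([ 0.476, -0.171,  0.158]), [np.float64(0.0009529273815505302), np.float64(0.0009529273815504448)])
plate (array([ 0.637, -0.169,  0.011]), [np.float64(0.0009816534011078432), np.float64(0.0009816534011079451)])
empty grip (array([0.45 , 0.191, 0.156]), [np.float64(0.00045959477970026834), np.float64(0.0004595947797002798)])
[[ 0.465 -0.168  0.177]
 [ 0.487 -0.168  0.137]
 [ 0.537 -0.168  0.045]
 [ 0.637 -0.168  0.02 ]] [[396.297 309.741]
 [393.864 298.997]
 [388.921 277.5  ]
 [386.802 234.547]] [[236.449 239.953]
 [252.244 259.554]
 [285.147 300.827]
 [343.041 309.585]]
```

Call:
jog_arm --commands '[-1,0.05,-0.2,0,0.01,-1,0.13,-0.4,0,0.02,-1,0.2,-0.6,0,0.03,-1,0.27,-0.8,0,0.04,-1,0.33,-1,0,0.04,-1,0.33,-1,0,0.04]'

```text
time: 1.55
position: [0.2355, 0.23, 0.405]
tool_rot: [0.003, 1.0, -0.0, 0.001]
wrist_force: [-1.3, 0.8, 0.3]
grip_width: -0.0004
gripper_force: 0.0
```

The two-view check fits. The grip centre is at (0.476,-0.171,0.158), the plate is on the base, and the hinge is at about (0.537,-0.169). The approach continues.

Call:
jog_arm --commands '[-1,0.08,-0.2,0,0,-1,0.15,-0.4,0,0,-1,0.23,-0.6,0,0,-1,0.3,-0.8,0,0,-1,0.37,-1,0,0,-1,0.37,-1,0,0]'

```text
time: 2.3
position: [0.3469, -0.0699, 0.4049]
tool_rot: [0.001, 1.0, -0.0, 0.0]
wrist_force: [0.0, 0.7, 0.9]
grip_width: -0.0002
gripper_force: 0.0
```

Call:
jog_arm --commands '[-1,0.1,-0.15,0,0,-1,0.18,-0.34,0,0,-1,0.18,-0.34,-0.12,0,-1,0.18,-0.34,-0.24,0,-1,0.18,-0.34,-0.24,0,-1,0.18,-0.34,-0.24,0]'

```text
time: 3.05
position: [0.4001, -0.1681, 0.3339]
tool_rot: [-0.002, 1.0, -0.0, 0.001]
wrist_force: [-0.3, -0.2, 0.2]
grip_width: 0.0002
gripper_force: 0.0
```

Call:
jog_arm --commands '[-1,0.08,0,0,0,-1,0.12,0,0,0,-1,0.16,0,0,0,-1,0.2,0,0,0,-1,0.24,0,0,0,-1,0.27,0,0,0]'

```text
time: 3.8
position: [0.4812, -0.169, 0.3327]
tool_rot: [-0.001, 1.0, 0.0, 0.0]
wrist_force: [-1.8, 0.3, 1.5]
grip_width: -0.0003
gripper_force: 0.9
```

Contact force is light, about 2 N. I'll push on past upright.

Call:
jog_arm --commands '[-1,0.03,0,0,0,-1,0.06,0,0,0,-1,0.09,0,0,0,-1,0.12,0,0,0,-1,0.15,0,0,0,-1,0.17,0,0,0,-1,0.17,0,0,0,-1,0.17,0,0,0]'

```text
time: 4.8
position: [0.5312, -0.1689, 0.3326]
tool_rot: [-0.001, 1.0, 0.0, -0.0]
wrist_force: [0.1, 0.7, 0.4]
grip_width: -0.0001
gripper_force: 0.0
```

```bash
python3 - <<'E'
from h import *
s=capture('side');cv2.imwrite('pics/side2.png',cv2.resize(s['pixels'][100:380,170:470],None,fx=2,fy=2))
print(env.get_state()['wrist_force'])
E
```

```text
[-0.33176503 -0.10417335  0.07502504]
```

View pics/side2.png

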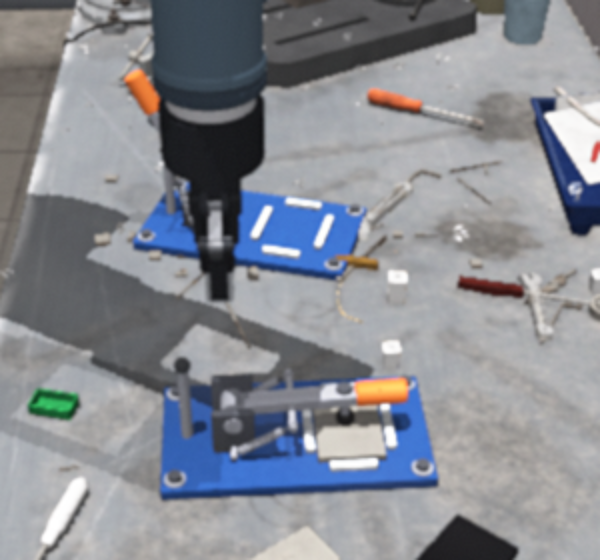

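The lever is down with its foot on the plate, and the orange grip is level at about (382,390) in the crop. The empty lever is still thrown back at (142,90). I'll raise the arm clear and check again.

Call:
jog_arm --commands '[-1,0,0,0.15,0,-1,-0.1,0,0.3,0,-1,-0.3,0,0.3,0,-1,-0.5,0,0.3,0,-1,-0.5,0,0.3,0,-1,-0.5,0,0.3,0]'

```text
time: 5.6
position: [0.3814, -0.1691, 0.4233]
tool_rot: [-0.001, 1.0, -0.001, 0.001]
wrist_force: [1.0, -0.0, 0.3]
grip_width: -0.0
gripper_force: 0.0
```

```bash
python3 - <<'E'
from h import *
a=capture('side')['pixels'][100:380,170:470]; b=capture('top')['pixels'][180:340,180:460]
b=cv2.resize(b,(490,280))
cv2.imwrite('pics/fin.png',np.hstack([a,b]))
print(env.get_state()['wrist_force'],env.get_state()['joint_velocities'])
E
```

```text
[0.29970355 1.32419491 0.10752684] [ 8.13620779e-03  1.33706141e-02 -4.45496079e-03 -6.18541600e-04
  2.23451627e-03  2.28223423e-05]
```

View pics/fin.png

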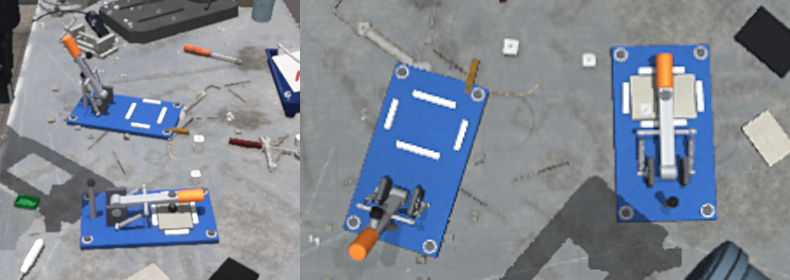

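Both views show the loaded lever down on the plate, with the plate still in its nest. The empty clamp's lever is still thrown back, and the arm is clear.

```bash
python3 -c "
from cell import env
print(env.close_job())"
```

```text
the job is handed in; nothing more can be done
None
```

The loaded clamp's lever has snapped down onto the aluminium plate, which is still in its nest; the empty clamp's lever is still thrown back, and I handed the job in with the arm clear at about 6 s of the 26 s.

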